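# Drive the worn bush out of a clamped bearing housing

### The arm

A 7-joint arm with a two-finger parallel gripper is mounted at the origin on the work surface. World frame = base frame: x ahead of the robot, y to its left, z up, the work surface at z = 0. Lengths are in m, angles in rad, forces in N, time in s.
With the tool pointing down it reaches from about 0.4 to 0.9 m from the base axis. Payload 5.5 kg.
Tool frame: the origin (TCP) lies at the very end of the fingers, on their centre line; the grasp point (between the pads) lies 19 mm behind it; z points along the fingers, y is the line along which they close (so a half turn about z gives the same grasp; the last joint's range is limited). The gripper opens to 92 mm and grips with 3 to 60 N. Pads are 19 mm wide; open, the fingers measure 130 mm over their backs; the gripper's body (75 mm by 190 mm) begins 47 mm behind the grasp point.
Start: joints at [-0.965, 0.501, -0.427, 1.55, 0.221, 1.138, -0.21], TCP at [0.218, 0.612, 0.227] pointing down, gripper open.
Joint ranges: [-2.88, 2.88], [-0.31, 2.03], [-1.54, 1.56], [0.2, 2.42], [-1.41, 4.55], [0.19, 2.02], [-2.57, 2.57]. Speed limits (rad/s): [2.57, 2.57, 3.14, 3.14, 3.14, 3.14, 3.14].

### API

Orientations are given as a rotation vector (axis times angle).
In Python, from workcell import ctrl gives the robot as it stands.
- The arm moves only by the shell command python3 -m handwheel 'ROWS'. ROWS is JSON, a list that holds one entry, the list of rows, each a list of 7 numbers: the opening, from 0 (shut) to 1 (fully open), then the shift along the tool's x, y, z in cm, then the turn, a rotation vector about the tool's x, y, z in rad. In form: [[[jaw, dx, dy, dz, rx, ry, rz], ...]]. A call has 1 to 12 rows; each row shifts and turns the commanded pose from where the row before left it, along the tool's axes as they then stand; what a row does not reach is not made up. A row lasts 1/8 s, in which the tool goes at most 62.5 mm and 10.7 degrees, less where a joint would pass 70% of its speed; a pose out of reach is approached as far as the arm can. A call is refused whole if a number of a shift passes 6.25 or a number of a turn 0.188, either way. A call with a gripper value outside its range is refused whole. The fingers move at their own pace and stop on an object; the grip force is fixed at half the most. Time passes only in rows, so rows that do not move let the fingers close. It gives the time, the measured TCP pose, the force, the opening and the grip force at its end, in the units of the state.
- ctrl.state(): the state, without advancing time (a new reading comes with each control period).
- ctrl.grab_frame(name): name is "scene" or "side" or "wrist"; returns a dict with "pixels" (480x640x3 uint8, blue, green, red), "vertical_fov" (degrees; the focal length in pixels is half the picture's height over the tangent of half this angle, whatever the lens; pixels are square), "cx", "cy" (the principal point, pixels), "D" ([k1, k2, p1, p2, k3] as OpenCV has them; the pictures are not rectified), "R" (3x3) and "t" (3): a world point X has camera coordinates R X + t; the wrist camera has in their place "mount" (4x4, takes a point from camera to tool coordinates, whose origin is the TCP and whose axes are the flange's). Camera axes: x right, y down, z forward; pixel columns grow to the right and rows downward; lengths in m; the calibration is good to about 2 mm. A picture is of the moment at which its call begins: read the wrist's pose just before it. There is no depth.
- ctrl.hand_in(): hands the job in; it is judged then, once.
Trained networks look in a picture, given as the dict that the camera call returned (one of the last four; its "shot" number tells which), for a name from the list of things; names that differ only in an ending like _2 or _b are one class to them, and where a whole thing is asked for, a point or a joint stands for the part that bears it (a point fixed in the world has none). Each returns a list of dicts, best first, with "confidence" (0 to 1); they miss things now and then, are a little off and sometimes report something else, mostly with a low value. They report only what shows in the picture. A call takes as long as a camera call.
- ctrl.recognise(thing, picture): "centre" ([x, y, z] in m, in the coordinates of the camera as it stood for that picture, good to about 4 mm: the middle of the surface that is visible of it).
- ctrl.trace(thing, picture): "pixels" (480x640 bool, what is visible of it).
- ctrl.landmark_of(thing, picture): "centre" ([x, y, z] in m, in the coordinates of the camera as it stood for that picture, good to about 4 mm: a listed point, or the origin of a listed thing).
The state is a dict: "time_s": time; "joints": joint angles; "joint_vel": joint speeds; "joint_torque": joint torques, N m; "tcp_pos": TCP position; "ee_rot": TCP orientation; "ft_force": force on the tool from outside, world axes, zero at the start; "ft_torque": the same for the moment, N m; "gripper_width": finger opening in m; "grasp_force": force on a finger pad.
Only numpy, scipy, OpenCV 4.12 (cv2) and the standard library are available. Lean on these libraries where they do the work, as an engineer would, in place of code of your own. Each camera call takes 0.05 s, during which the arm holds its last target. There are 200 camera calls.

### The job

The worn bronze bush has to come out of the clamped green housing: take the blue-handled bushing driver from the wooden stand, feel its nose and shoulder gently into the bore from above, and press the bush straight down until it drops out underneath into the red tray. It needs no more than about 20 N of push, so never force the driver against the housing or the bush. Then draw the driver out and lower it upright, collar down, back into its hole in the stand, leaving the other drivers and everything else on the bench alone.

Things in the scene. Friction and masses are not known exactly. Their poses are not given: they have to be found in the camera images.
- fixture: Steel base plate 120 x 240 x 12 mm (x, y, z), fixed, with two setup blocks 50 mm high and two yellow strap clamps along y that hold a green housing across the blocks. Origin: centre of the plate's underside; z up. The housing was clamped by eye: the axis of its vertical bore may stand up to 3.8 mm off the origin in x and in y. Clamp studs at y = +-77 mm end at z = 92 mm.
- tray (a point): Centre of the floor of the red tray on the base plate, under the bore, between the setup blocks: 135 mm long (x) by 46 mm wide (y), walls 14 mm high; open towards -x and +x of the fixture, where it can be seen.
- over_bore (a point): A point of the base plate's frame, 98 mm above the fixture's origin, level with the flat top of the housing's round boss (49 mm across). The bore's mouth, in the middle of the boss, lies at this height but up to 3.8 mm aside in x and y, as told. Bore 23.1 mm in diameter, sharp-edged, 36 mm deep, right through; flange 74 x 112 mm, its top at 76 mm, its underside at 62 mm.
- bush (a joint): How far the worn bronze bush has gone down, in m: 0 at the start, its upper end 8 mm below the bore's mouth; 0.051 lying in the tray. A plain tube 23 mm outside, 18 mm inside, 24 mm long. A press fit: 10 to 16 N starts it moving, 5 to 12 N keeps it moving in small slips, for 24 mm of travel; then the resistance vanishes and it drops into the tray.
- driver_blue: Steel bushing driver that fits, 124 mm long, 0.33 to 0.45 kg, upright, nose down in the stand. Origin: centre of the nose's end; z up its axis. Nose 10 mm in diameter to 8 mm; flat shoulder there, 0.8 mm bevel; body 21.6 mm in diameter to 58 mm; collar 42 mm in diameter to 64 mm, resting on the stand; blue grip 26 mm in diameter to 114 mm; steel cap 20 mm in diameter to 124 mm.
- blue_shoulder (a point): Centre of the blue driver's shoulder, 8 mm up from its nose's end. The nose goes loosely into the bush and the shoulder bears on the bush's upper end. The fingertips may press down on the collar.
- driver_red: Driver of the same shape with a red grip and a 17 mm body (too thin: it would go through the bush). Origin as the blue one's. Leave it in the stand.
- driver_yellow: Driver of the same shape with a yellow grip and a 27 mm body (too thick for the bore). Origin as the blue one's. Leave it in the stand.
- stand: Wooden stand 240 x 80 mm (x, y), 75 mm high, open at the sides, fixed to the bench, with three through holes 30 mm in diameter in its 15 mm top board, in a row along its x axis: at x = -75, 0 and +75 mm. Origin: centre of its underside; z up. The three drivers hang in the holes by their collars, in any order, nose 17 mm above the bench.
- hammer: Workshop hammer lying on the bench; origin on its underside. A bystander: leave it alone.
- spanner: Steel spanner lying on the bench; origin on its underside. A bystander: leave it alone.
- vee_block: Steel vee block 60 x 45 x 42 mm; origin on its underside. A bystander: leave it alone.
- insert_tin: Red round tin, 74 mm across and 16 mm high, holding brass-coloured cutting inserts; origin on its underside. A bystander: leave it alone.
- caliper: Caliper, 190 mm long, lying flat; origin on its underside. A bystander: leave it alone.
- oil_bottle: Yellow oil bottle, 52 mm across, 130 mm high, standing; origin on its underside. A bystander: leave it alone.

How it is judged:
On the way, in this order (a step that is already met when the one before it is completed fails the run):
1. the blue driver's shoulder has entered the bore (z of driver_blue in the frame of fixture below 0.0865 m and horizontal distance between driver_blue and over_bore below 0.008 m), for 0.1 s.
2. the bush has dropped out under the housing into the tray (value of joint bush above 0.045 m), for 0.2 s.
At the end, for the whole second after the job is handed in: The bush lies at rest in the red tray under the housing (more than 45 mm below where it started), and the blue driver stands upright (within 6 degrees) and at rest in the free hole of the stand, its collar down on the stand's top (within 4 mm) (value of joint bush above 0.045 m and velocity of joint bush below 0.02 m/s and z of driver_blue in the frame of stand between 0.013 and 0.021 m and y of driver_blue in the frame of stand between -0.012 and 0.012 m and x of driver_blue in the frame of stand between -0.09 and 0.09 m and angle between driver_blue's own z axis and vertical below 0.1 rad and linear speed of driver_blue below 0.02 m/s); the robot touches nothing.
It fails at once if the blue driver bears on the housing, the bush or the clamps with more than 30 N (contact force between driver_blue and fixture above 30 N).
It fails at once if the red or yellow driver is moved by more than 12 mm (distance of any of driver_red, driver_yellow from where it was at the start of the episode above 0.012 m).
It fails at once if the hammer, spanner, vee block, insert tin, caliper or oil bottle is moved by more than 25 mm (distance of any of hammer, spanner, vee_block, insert_tin, caliper, oil_bottle from where it was at the start of the episode above 0.025 m).
It also fails if it takes over 67 s, if anything falls off the work surface, if the arm or the gripper's body presses on something with over 40 N, if the wrist force passes 120 N, or if a joint passes its speed limit or range.

## Working session

There is one attempt and no reset: what is moved stays moved. The work goes in short steps, Python scripts to look and compute and a shell command to move; the robot and the scene stay as the last step left them, time stands still between calls to the robot, and variables do not carry over. Pictures are saved under pics/ and viewed, at most 10 in all, crops included, and the job is handed in when it is done.

```bash
mkdir -p pics; ls; cat > h.py <<'E'
import numpy as np, cv2
from scipy.spatial.transform import Rotation as Ro
from workcell import ctrl
def shot(n):
    s=ctrl.state(); p=ctrl.grab_frame(n)
    f=240/np.tan(np.radians(p["vertical_fov"])/2)
    p["K"]=np.array([[f,0,p["cx"]],[0,f,p["cy"]],[0,0,1.]])
    if n=="wrist":
        T=np.eye(4);T[:3,:3]=Ro.from_rotvec(s["ee_rot"]).as_matrix();T[:3,3]=s["tcp_pos"]
        W=T@np.array(p["mount"]); p["Rw"]=W[:3,:3]; p["c"]=W[:3,3]
    else:
        R=np.array(p["R"]);p["Rw"]=R.T;p["c"]=-R.T@np.array(p["t"])
    return p
def w(p,x): return p["Rw"]@np.array(x)+p["c"]
def onz(p,uv,z):
    uv=np.array(uv,float).reshape(-1,1,2)
    q=cv2.undistortPoints(uv,p["K"],np.array(p["D"])).reshape(-1,2)
    d=np.c_[q,np.ones(len(q))]@p["Rw"].T
    return p["c"]+d*((z-p["c"][2])/d[:,2])[:,None]
def proj(p,X):
    x=(np.array(X,float).reshape(-1,3)-p["c"])@p["Rw"]
    return cv2.projectPoints(x,np.zeros(3),np.zeros(3),p["K"],np.array(p["D"]))[0].reshape(-1,2)
E
python3 - <<'E'
from h import *
np.set_printoptions(precision=4,suppress=True)
s=ctrl.state();print(s["time_s"],s["tcp_pos"],s["ee_rot"],s["ft_force"],s["gripper_width"])
ims=[]
for n in["scene","side","wrist"]:
    p=shot(n);cv2.imwrite(f"pics/{n}0.png",p["pixels"]);print(n,p["c"])
    for t in["fixture","over_bore","tray","driver_blue","blue_shoulder","driver_red","driver_yellow","stand","oil_bottle","hammer","vee_block","insert_tin"]:
        try:
            r=ctrl.landmark_of(t,p)
            if r: print(t,round(r[0]["confidence"],2),w(p,r[0]["centre"]))
        except Exception as e: print(t,e)
E
```

```text
pics
0.0 [0.2183 0.6115 0.2257] [-0.5357 -3.0952  0.003 ] [-0.1375  0.3022 -0.1576] 0.09155381184898712
scene [ 1.1442 -0.5941  0.7628]
fixture 0.83 [ 0.5654  0.1476 -0.0003]
over_bore 0.56 [0.5679 0.1458 0.0979]
tray 0.81 [0.5686 0.1543 0.0169]
driver_red 0.48 [ 0.3612  0.0497 -0.0003]
stand 0.88 [ 0.527  -0.2286 -0.0016]
oil_bottle 0.56 [0.5237 0.3922 0.0006]
hammer 0.62 [ 0.7372 -0.006  -0.0014]
vee_block 0.8 [ 0.7548 -0.189   0.0001]
insert_tin 0.83 [ 0.387   0.2718 -0.0009]
side [ 0.2447 -0.3674  0.6634]
fixture 0.75 [ 0.5275 -0.2292  0.0008]
over_bore 0.67 [0.569  0.1461 0.0911]
tray 0.57 [0.5718 0.1489 0.0127]
driver_blue 0.98 [ 0.4494 -0.2292  0.0213]
driver_red 0.59 [ 0.529  -0.2327  0.0192]
stand 0.91 [ 0.5259 -0.2304  0.0023]
oil_bottle 0.6 [ 0.5262  0.3852 -0.0033]
hammer 0.97 [ 0.7413 -0.0058 -0.0036]
vee_block 0.62 [ 0.7631 -0.1966 -0.0003]
insert_tin 0.92 [0.3903 0.2627 0.0027]
wrist [0.147  0.6377 0.3849]
```

View pics/scene0.png

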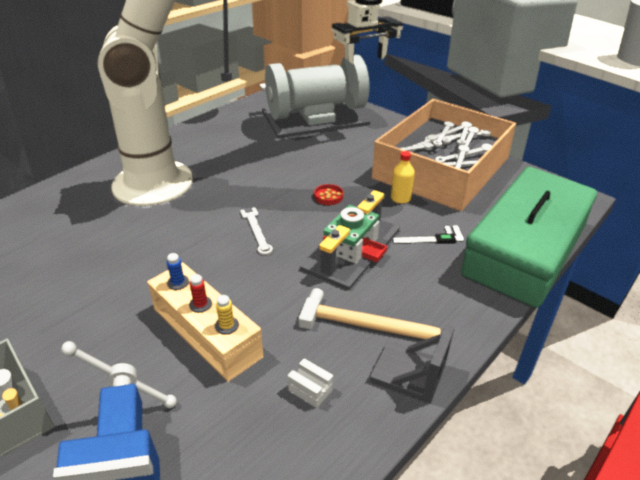

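View pics/side0.png

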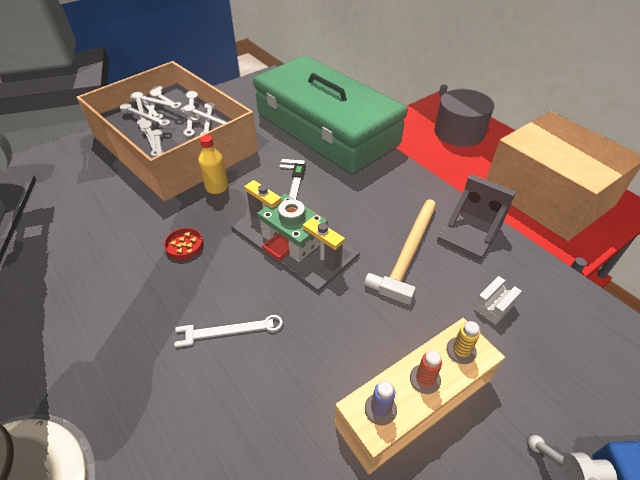

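The scene view shows the stand with blue (176,270), red (198,292) and yellow (225,313) from near to far, and the fixture with its boss at (352,216). In the side view blue is at (384,400) and the bore at (291,210).

```bash
python3 - <<'E'
from h import *
np.set_printoptions(precision=4,suppress=True)
s=ctrl.state()
print(Ro.from_rotvec(s["ee_rot"]).as_matrix())
for n,caps,studs,b in[("scene",[(174,259),(196,281),(223,299)],[(377,195),(335,233)],(352,214)),("side",[(385,386),(432,357),(470,327)],[(263,188),(323,229)],(291,210))]:
    p=shot(n)
    c=onz(p,caps,.141);d=c[2]-c[0];print(n,c[:,:2],"yaw",np.degrees(np.arctan2(d[1],d[0])))
    u=onz(p,studs,.092);d=u[0]-u[1];print(u,"fix yaw",np.degrees(np.arctan2(-d[0],d[1])));print(onz(p,b,.098))
p=shot("wrist");print(p["mount"],p["K"],p["D"])
E
```

```text
[[-0.9418  0.3361 -0.    ]
 [ 0.3361  0.9418  0.    ]
 [ 0.      0.     -1.    ]]
scene [[ 0.4592 -0.2266]
 [ 0.5349 -0.2349]
 [ 0.6022 -0.231 ]] yaw -1.740518391957328
[[0.5536 0.2457 0.092 ]
 [0.5773 0.0759 0.092 ]] fix yaw 7.942016536626382
[[0.565 0.144 0.098]]
side [[ 0.4522 -0.2245]
 [ 0.5261 -0.232 ]
 [ 0.5988 -0.232 ]] yaw -2.919637926694569
[[0.557  0.2255 0.092 ]
 [0.5823 0.0681 0.092 ]] fix yaw 9.128915305116852
[[0.5617 0.1368 0.098 ]]
[[-0.0002 -0.9596 -0.2815  0.0758]
 [ 1.     -0.0002 -0.0002  0.    ]
 [ 0.0002 -0.2815  0.9596 -0.1582]
 [ 0.      0.      0.      1.    ]] [[424.5101   0.     325.4566]
 [  0.     424.5101 243.8644]
 [  0.       0.       1.    ]] [-0.0224  0.      0.      0.      0.    ]
```

```bash
python3 -m handwheel '[[[1,-4.8,-3.2,0,0,0,0],[1,-4.8,-3.2,0,0,0,0],[1,-4.8,-3.2,0,0,0,0],[1,-4.8,-3.2,0,0,0,0],[1,-4.8,-3.2,0,0,0,0],[1,-4.8,-3.2,0,0,0,0],[1,-4.8,-3.2,0,0,0,0],[1,-4.8,-3.2,0,0,0,0],[1,-4.8,-3.2,0,0,0,0],[1,-4.8,-3.2,0,0,0,0],[1,0,0,0,0,0,-0.155],[1,0,0,0,0,0,-0.155]]]'
cat > look.py <<'E'
from h import *
import sys
np.set_printoptions(precision=4,suppress=True)
p=shot("wrist");cv2.imwrite(f"pics/{sys.argv[1]}.png",p["pixels"])
s=ctrl.state();print(s["time_s"],s["tcp_pos"],s["ft_force"],s["joints"]);print(Ro.from_rotvec(s["ee_rot"]).as_matrix())
for t in sys.argv[2:]:
    for r in ctrl.landmark_of(t,p)[:1]: print(t,round(r["confidence"],2),w(p,r["centre"]))
E
python3 look.py w1 fixture over_bore bush
```

```text
time_s: 3.6
tcp_pos: [0.5634, 0.1484, 0.2266]
ee_rot: [-0.047, -3.141, -0.0]
ft_force: [-0.3, 0.4, 0.3]
gripper_width: 0.092
grasp_force: 0.0
3.65 [0.5632 0.1489 0.2266] [ 0.4442  0.0444 -0.366 ] [-0.0804  0.3624 -0.2824  1.7297  0.1131  1.0656  1.1477]
[[-0.9997  0.0228 -0.0001]
 [ 0.0228  0.9997  0.    ]
 [ 0.0001 -0.     -1.    ]]
fixture 0.76 [0.5719 0.149  0.0007]
over_bore 0.95 [0.5686 0.1484 0.096 ]Traceback (most recent call last):
  File "look.py", line 7, in <module>
    for r in ctrl.landmark_of(t,p)[:1]: print(t,round(r["confidence"],2),w(p,r["centre"]))
             ~~~~~~~~~~~~~~~~^^^^^
ValueError: it knows: blue_shoulder, caliper, driver_blue, driver_red, driver_yellow, fixture, hammer, insert_tin, oil_bottle, over_bore, spanner, stand, tray, vee_block
```

View pics/w1.png

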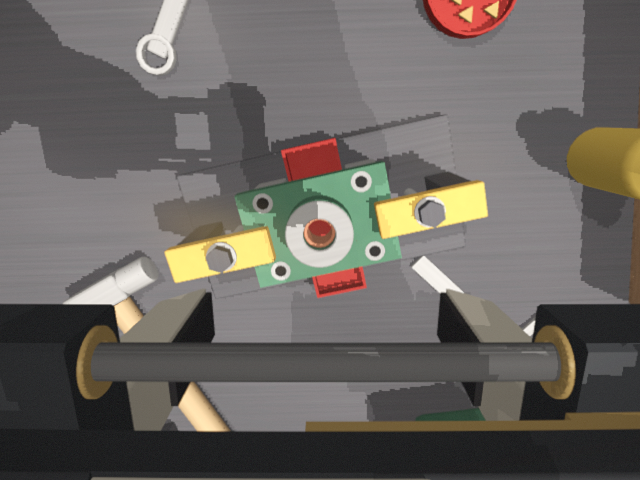

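The wrist view shows the boss at (320,234), radius ~34 px, with the bore inside it at (319,233), and the clamps at (219,257) and (431,211).

```bash
cat > circ.py <<'E'
from h import *
from scipy.optimize import least_squares
def fit(P):
    P=P[:,:2];r=least_squares(lambda q:np.hypot(*(P-q[:2]).T)-q[2],[*P.mean(0),.01],loss="soft_l1",f_scale=.0005).x
    e=np.abs(np.hypot(*(P-r[:2]).T)-r[2]);return r,np.median(e)
def rad(p,g,c,z,rlo,rhi):
    # radial strongest edges around world circle centre c at height z
    out=[]
    for a in np.linspace(0,2*np.pi,72,endpoint=False):
        rr=np.linspace(rlo,rhi,80);X=np.c_[c[0]+rr*np.cos(a),c[1]+rr*np.sin(a),0*rr+z]
        uv=proj(p,X).astype(np.float32)
        v=cv2.remap(g,uv[:,0].reshape(1,-1),uv[:,1].reshape(1,-1),cv2.INTER_LINEAR).ravel()
        d=np.abs(np.gradient(cv2.GaussianBlur(v.reshape(1,-1),(9,1),0).ravel()));out.append(X[d.argmax()])
    return np.array(out)
E
python3 - <<'E'
from circ import *
np.set_printoptions(precision=4,suppress=True)
p=shot("wrist");im=p["pixels"].astype(np.float32)
sat=im.max(2)-im.min(2)
c=onz(p,(319.5,233),.098)[0]
print(c)
for i in range(2):
    r,e=fit(rad(p,sat,c,.098,.019,.030));print("boss",r,e);c=[r[0],r[1]]
for g,n in((sat,"sat"),(im[:,:,0].copy(),"blue"),(im[:,:,1].copy(),"green")):
    r,e=fit(rad(p,g,c,.098,.008,.016));print("bore",n,r,e)
# studs heads at z~.092
print(onz(p,[(219,257),(431,211)],.092), ctrl.state()["tcp_pos"])
v=im[195:272,280:360].astype(np.uint8);cv2.imwrite("pics/c1.png",cv2.resize(v,None,fx=7,fy=7,interpolation=cv2.INTER_NEAREST))
E
```

```text
[0.5632 0.1453 0.098 ]
boss [0.5647 0.1437 0.0243] 8.597681383740174e-05
boss [0.5648 0.1438 0.0243] 0.00010373766414355744
bore sat [0.5635 0.1438 0.0106] 0.0002608032689494092
bore blue [0.5649 0.144  0.0112] 0.00022090127237423332
bore green [0.5652 0.144  0.0111] 0.0002835595584663947
[[0.5802 0.0714 0.092 ]
 [0.5516 0.2242 0.092 ]] [0.563  0.1496 0.2268]
```

View pics/c1.png

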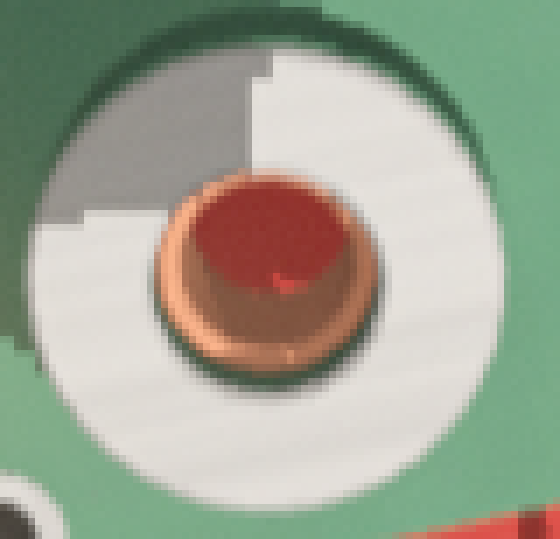

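Boss and bore agree on (0.565, 0.144), with the fitted boss radius at 24.3 mm against 24.5 mm given. Now I'll move over the blue driver.

```bash
python3 -m handwheel '[[[1,1.46,-5.4,-0.6,0,0,0],[1,1.46,-5.4,-0.6,0,0,0],[1,1.46,-5.4,-0.6,0,0,0],[1,1.46,-5.4,-0.6,0,0,0],[1,1.46,-5.4,-0.6,0,0,0],[1,1.46,-5.4,-0.6,0,0,0],[1,1.46,-5.4,-0.6,0,0,0],[1,0,0,0,0,0,0],[1,0,0,0,0,0,0]]]'
python3 look.py w2 driver_blue stand blue_shoulder; python3 -c "
from h import *
for i in range(4): shot('wrist'); print(ctrl.state()['tcp_pos'])"
```

```text
time_s: 4.92
tcp_pos: [0.4487, -0.2243, 0.2688]
ee_rot: [0.054, 3.141, 0.001]
ft_force: [-0.9, 0.7, -0.7]
gripper_width: 0.0914
grasp_force: 0.0
4.975 [ 0.4489 -0.2235  0.2687] [-0.2935 -0.5142 -0.4684] [ 0.4615  0.1627 -0.0587  1.878   0.0098  1.1013  1.9377]
[[-0.9995  0.0322  0.0002]
 [ 0.0322  0.9995  0.0007]
 [-0.0002  0.0007 -1.    ]]
driver_blue 0.84 [ 0.4496 -0.2249  0.0205]
[ 0.44893038 -0.22355882  0.26858142]
[ 0.44885002 -0.22381017  0.26858123]
[ 0.44874862 -0.22407907  0.26859817]
[ 0.44868058 -0.22430795  0.26862099]
```

View pics/w2.png

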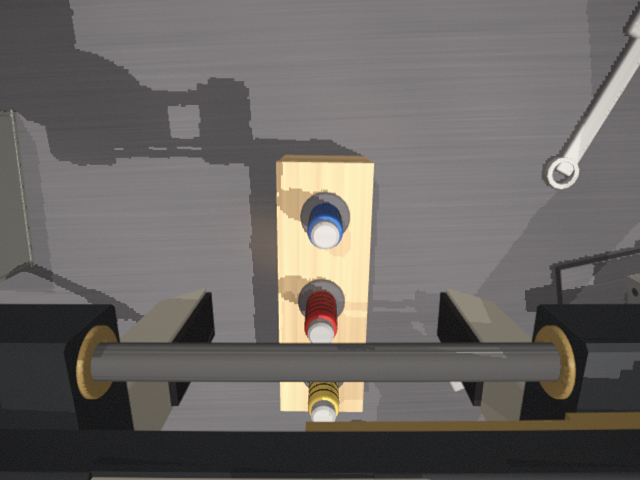

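The view shows the blue cap at (325,235), with red at (320,331) and yellow at (323,412); the stand runs along the tool's x.

```bash
python3 - <<'E'
from circ import *
np.set_printoptions(precision=4,suppress=True)
for i in range(3):
    t0=np.array(ctrl.state()["tcp_pos"])
    p=shot("wrist");im=p["pixels"].astype(np.float32);g=im[:,:,2].copy()
    c=onz(p,(325,235),.141)[0][:2]
    r,e=fit(rad(p,g,c,.141,.006,.014)); r,e=fit(rad(p,g,r[:2],.141,.006,.013))
    R=Ro.from_rotvec(ctrl.state()["ee_rot"]).as_matrix()
    print("cap",r,e,t0,"tool rel",R[:2,:2].T@(r[:2]-t0[:2]))
print(onz(p,[(320,331),(323,412)],.141), "edges",onz(p,[(277,160),(372,160),(281,409),(363,409)],.075))
E
```

```text
cap [ 0.4507 -0.2249  0.0103] 0.00027956860588852425 [ 0.4487 -0.2243  0.2686] tool rel [-0.002  -0.0006]
cap [ 0.4507 -0.2249  0.0103] 0.00029944242849218056 [ 0.4486 -0.2245  0.2686] tool rel [-0.0021 -0.0003]
cap [ 0.4507 -0.225   0.0103] 0.0002844105152294968 [ 0.4486 -0.2246  0.2686] tool rel [-0.0022 -0.0002]
[[ 0.5243 -0.2313  0.141 ]
 [ 0.5961 -0.2315  0.141 ]] edges [[ 0.4032 -0.2629  0.075 ]
 [ 0.4057 -0.1853  0.075 ]
 [ 0.6429 -0.2746  0.075 ]
 [ 0.6455 -0.1944  0.075 ]]
```

```bash
python3 -m handwheel '[[[1,-0.2,0,4.4,0,0,0],[1,0,0,4.4,0,0,0],[1,0,0,4.4,0,0,0],[1,0,0,4.4,0,0,0],[1,0,0,0.5,0,0,0],[1,0,0,0.3,0,0,0],[1,0,0,0,0,0,0]]]'
```

```text
time_s: 6.35
tcp_pos: [0.4517, -0.2256, 0.0863]
ee_rot: [0.052, 3.139, -0.002]
ft_force: [0.5, 0.8, 0.6]
gripper_width: 0.0918
grasp_force: 0.0
```

```bash
python3 -m handwheel '[[[1,0.05,0,0.35,0,0,0],[1,0,0,0,0,0,0],[0,0,0,0,0,0,0],[0,0,0,0,0,0,0],[0,0,0,0,0,0,0],[0,0,0,0,0,0,0],[0,0,0,0,0,0,0],[0,0,0,0,0,0,0]]]'
```

```text
time_s: 7.35
tcp_pos: [0.4501, -0.225, 0.0813]
ee_rot: [0.051, 3.141, 0.0]
ft_force: [-0.1, 0.2, 1.9]
gripper_width: 0.0365
grasp_force: 1.1
```

```bash
python3 -m handwheel '[[[0,0,0,0,0,0,0],[0,0,0,0,0,0,0],[0,0,0,0,0,0,0],[0,0,0,0,0,0,0],[0,0,0,0,0,0,0]]]'
```

```text
time_s: 7.98
tcp_pos: [0.4501, -0.225, 0.0813]
ee_rot: [0.051, 3.141, -0.0]
ft_force: [-0.4, 1.0, 3.1]
gripper_width: 0.0259
grasp_force: 30.4
```

```bash
python3 -m handwheel '[[[0,0,0,-1,0,0,0],[0,0,0,-2.5,0,0,0],[0,0,0,-3.75,0,0,0],[0,0,0,-3.75,0,0,0],[0,0,0,0,0,0,0]]]' && python3 -m handwheel '[[[0,-1.02,3.72,0,0,0,0],[0,-1.02,3.72,0,0,0,0],[0,-1.02,3.72,0,0,0,0],[0,-1.02,3.72,0,0,0,0],[0,-1.02,3.72,0,0,0,0],[0,-1.02,3.72,0,0,0,0],[0,-1.02,3.72,0,0,0,0],[0,-1.02,3.72,0,0,0,0],[0,-1.02,3.72,0,0,0,0],[0,-1.02,3.72,0,0,0,0],[0,0,0,0,0,0,0],[0,0,0,0,0,0,0]]]'; python3 look.py w3 driver_blue over_bore blue_shoulder
python3 - <<'E'
from h import *
p=shot("side");a=p["pixels"][120:300,190:400];b=shot("scene");a2=b["pixels"][130:310,250:460]
cv2.imwrite("pics/s3.png",cv2.resize(np.hstack([a,a2]),None,fx=1.9,fy=1.9,interpolation=cv2.INTER_CUBIC))
for q in(p,b):
  for t in("driver_blue","blue_shoulder","over_bore"):
    for r in ctrl.landmark_of(t,q)[:1]: print(t,r["confidence"],w(q,r["centre"]))
E
```

```text
time_s: 8.6
tcp_pos: [0.4516, -0.2259, 0.1941]
ee_rot: [0.052, 3.136, -0.004]
ft_force: [0.9, 0.2, -3.4]
gripper_width: 0.0258
grasp_force: 30.0
time_s: 10.1
tcp_pos: [0.5628, 0.1425, 0.1895]
ee_rot: [-0.051, -3.138, 0.002]
ft_force: [-0.3, 0.0, -3.3]
gripper_width: 0.0258
grasp_force: 30.0
10.15 [0.563  0.1418 0.1898] [-0.0586 -1.0251 -2.8489] [-0.1003  0.3967 -0.2444  1.7685  0.1126  0.9931  1.1485]
[[-0.9994  0.0339 -0.0027]
 [ 0.0339  0.9994 -0.0016]
 [ 0.0027 -0.0017 -1.    ]]
driver_blue 0.58 [0.5608 0.143  0.1271]
over_bore 0.63 [0.5679 0.1486 0.097 ]
blue_shoulder 0.83 [0.5647 0.1434 0.1314]
driver_blue 0.89 [0.56476071 0.14026716 0.12781944]
blue_shoulder 0.93 [0.56096149 0.1361689  0.13181697]
over_bore 0.75 [0.57180982 0.14316161 0.09459727]
driver_blue 0.69 [0.56665661 0.14578701 0.12845234]
blue_shoulder 0.58 [0.56404396 0.13990994 0.1288696 ]
over_bore 0.93 [0.56937522 0.14634117 0.09890167]
```

View pics/w3.png

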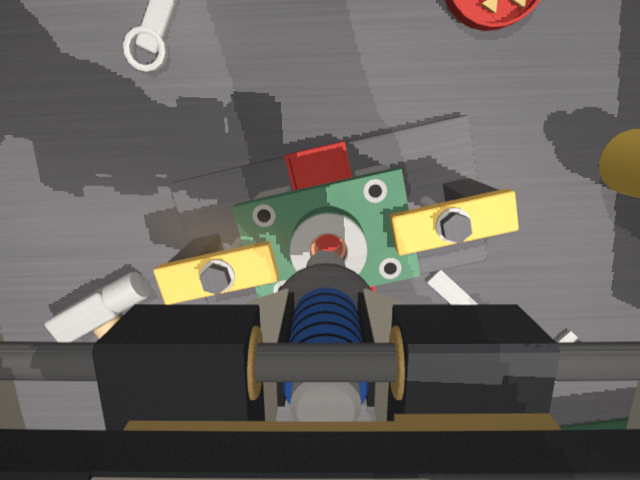

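View pics/s3.png

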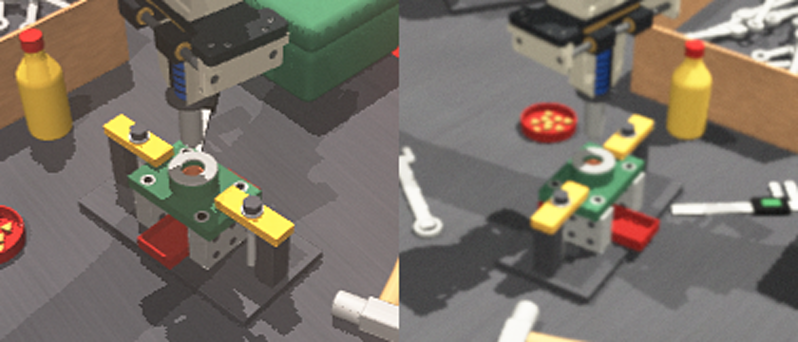

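The wrist view shows the driver held upright over the boss, with the boss at (328,248) partly hidden. Side and scene both show the nose just above the bore. I'll refit the bore from the visible arc.

```bash
cat > bore.py <<'E'
from circ import *
np.set_printoptions(precision=4,suppress=True)
for i in range(3):
    s=ctrl.state();p=shot("wrist");im=p["pixels"].astype(np.float32);sat=im.max(2)-im.min(2)
    c=[.565,.144];
    for k in range(3):
        P=rad(p,sat,c,.098,.019,.030); uv=proj(p,P); P=P[uv[:,1]<252]; r,e=fit(P);c=r[:2]
    print(len(P),r,e,s["tcp_pos"],s["ft_force"])
v=im[200:300,270:390].astype(np.uint8);cv2.imwrite("pics/c4.png",cv2.resize(v,None,fx=6,fy=6,interpolation=cv2.INTER_NEAREST))
# predicted nose-end circle and shoulder in picture for driver on tool axis, x offset -0.6mm tool
T=Ro.from_rotvec(s["ee_rot"]).as_matrix();a=np.linspace(0,6.28,5)[:4]
for z,rr in((.064,.005),(.056,.0108)):
    L=np.c_[-.0006+rr*np.cos(a),rr*np.sin(a),0*a+z]; print(proj(p,L@T.T+s["tcp_pos"])-[270,200])
E
python3 bore.py
```

```text
38 [0.5643 0.1438 0.024 ] 6.961200257762576e-05 [0.5641 0.1434 0.1913] [-0.19    0.0329 -3.1173]
38 [0.5642 0.1437 0.024 ] 0.0001030969616997706 [0.5641 0.1434 0.1913] [-0.1295 -0.0445 -3.528 ]
38 [0.5643 0.1438 0.024 ] 7.31423505030606e-05 [0.5641 0.1434 0.1913] [ 0.2775 -0.3046 -4.068 ]
[[55.555  54.7398]
 [64.5983 63.3427]
 [55.5726 71.8576]
 [46.5154 63.3716]]
[[55.5496 48.9112]
 [75.7427 68.199 ]
 [55.5888 87.0066]
 [35.366  68.2631]]
```

View pics/c4.png

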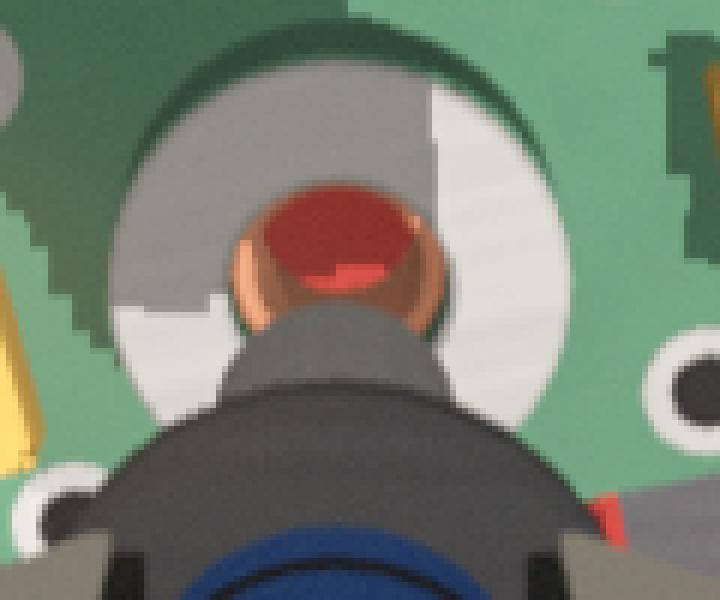

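The shoulder's arc is centred to ~0.1 mm laterally on the bore and about 1 mm to +x of the TCP, so it already lines up. I'll descend gently.

```bash
python3 -m handwheel '[[[0,0.03,0.04,1,0,0,0],[0,0,0,1,0,0,0],[0,0,0,0.7,0,0,0],[0,0,0,0.4,0,0,0],[0,0,0,0,0,0,0],[0,0,0,0,0,0,0],[0,0,0,0,0,0,0],[0,0,0,0,0,0,0],[0,0,0,0,0,0,0]]]'
```

```text
time_s: 11.98
tcp_pos: [0.5639, 0.1438, 0.1603]
ee_rot: [0.052, 3.141, 0.0]
ft_force: [0.9, 1.0, -4.0]
gripper_width: 0.0253
grasp_force: 30.0
```

```bash
python3 bore.py|head -3
```

```text
29 [0.5644 0.144  0.0242] 0.0001307787221583312 [0.5639 0.1438 0.1603] [ 0.8833  0.9929 -3.9709]
29 [0.5644 0.1441 0.0243] 0.0001664538036456574 [0.5638 0.1439 0.1603] [ 0.6472 -0.5109 -3.1763]
29 [0.5643 0.1438 0.024 ] 6.374846997792699e-05 [0.5638 0.1439 0.1603] [ 0.2363 -0.1295 -3.2683]
```

```bash
python3 -m handwheel '[[[0,0,0,0.2,0,0,0],[0,0,0,0.2,0,0,0],[0,0,0,0.1,0,0,0],[0,0,0,0,0,0,0],[0,0,0,0,0,0,0]]]' && python3 -m handwheel '[[[0,0,0,0.1,0,0,0],[0,0,0,0,0,0,0],[0,0,0,0.1,0,0,0],[0,0,0,0,0,0,0],[0,0,0,0,0,0,0]]]'
```

```text
time_s: 12.75
tcp_pos: [0.5638, 0.1439, 0.1552]
ee_rot: [0.052, 3.141, 0.0]
ft_force: [0.5, -0.4, -3.4]
gripper_width: 0.0256
grasp_force: 30.0
time_s: 13.38
tcp_pos: [0.5638, 0.1439, 0.1532]
ee_rot: [-0.051, -3.141, -0.0]
ft_force: [0.1, 0.6, -3.7]
gripper_width: 0.0256
grasp_force: 30.0
```

```bash
python3 -m handwheel '[[[0,0,0,0.1,0,0,0],[0,0,0,0,0,0,0],[0,0,0,0,0,0,0]]]' && python3 -m handwheel '[[[0,0,0,0.1,0,0,0],[0,0,0,0,0,0,0],[0,0,0,0,0,0,0]]]'
```

```text
time_s: 13.75
tcp_pos: [0.5638, 0.1439, 0.1522]
ee_rot: [-0.051, -3.141, 0.0]
ft_force: [0.8, 0.0, -3.3]
gripper_width: 0.0254
grasp_force: 30.0
time_s: 14.12
tcp_pos: [0.5638, 0.1439, 0.1512]
ee_rot: [0.051, 3.141, 0.0]
ft_force: [-0.1, -0.3, -4.0]
gripper_width: 0.0256
grasp_force: 30.0
```

```bash
python3 -m handwheel '[[[0,0,0,0.1,0,0,0],[0,0,0,0,0,0,0],[0,0,0,0.1,0,0,0],[0,0,0,0,0,0,0]]]' && python3 -m handwheel '[[[0,0,0,0.1,0,0,0],[0,0,0,0,0,0,0],[0,0,0,0.1,0,0,0],[0,0,0,0,0,0,0]]]'
```

```text
time_s: 14.62
tcp_pos: [0.5637, 0.1438, 0.1491]
ee_rot: [-0.052, -3.141, 0.0]
ft_force: [0.4, -0.4, -3.5]
gripper_width: 0.0252
grasp_force: 30.0
time_s: 15.12
tcp_pos: [0.5637, 0.1438, 0.1471]
ee_rot: [-0.051, -3.141, 0.0]
ft_force: [-0.5, 0.1, -4.1]
gripper_width: 0.0256
grasp_force: 30.0
```

Inside with no side force. Next the bush contact, in half-millimetre steps.

```bash
for i in 1; do python3 -m handwheel '[[[0,0,0,0.05,0,0,0],[0,0,0,0.05,0,0,0],[0,0,0,0,0,0,0]]]'; done; python3 -m handwheel '[[[0,0,0,0.05,0,0,0],[0,0,0,0,0,0,0]]]'; python3 -m handwheel '[[[0,0,0,0.05,0,0,0],[0,0,0,0,0,0,0]]]'
```

```text
time_s: 15.5
tcp_pos: [0.5639, 0.1439, 0.1463]
ee_rot: [0.051, 3.141, 0.0]
ft_force: [0.4, -0.4, -1.8]
gripper_width: 0.0255
grasp_force: 30.1
time_s: 15.75
tcp_pos: [0.564, 0.1439, 0.1462]
ee_rot: [0.052, 3.141, 0.0]
ft_force: [-1.0, -1.1, 2.4]
gripper_width: 0.0255
grasp_force: 30.7
time_s: 16.0
tcp_pos: [0.5641, 0.144, 0.1461]
ee_rot: [0.052, 3.14, 0.0]
ft_force: [-2.4, -0.0, 5.7]
gripper_width: 0.0249
grasp_force: 31.2
```

Contact with the bush at TCP z 0.146, so the shoulder is at 0.090 as expected. The stiffness is about 8 N/mm, so I'll press on in small steps.

```bash
python3 -m handwheel '[[[0,0,0,0.05,0,0,0],[0,0,0,0.05,0,0,0],[0,0,0,0,0,0,0]]]'; python3 -m handwheel '[[[0,0,0,0.05,0,0,0],[0,0,0,0,0,0,0]]]'; python3 -m handwheel '[[[0,0,0,0.05,0,0,0],[0,0,0,0,0,0,0]]]'
```

```text
time_s: 16.38
tcp_pos: [0.5642, 0.144, 0.1459]
ee_rot: [0.051, 3.14, 0.0]
ft_force: [-4.3, -2.2, 12.2]
gripper_width: 0.0255
grasp_force: 32.0
time_s: 16.62
tcp_pos: [0.5641, 0.1439, 0.145]
ee_rot: [0.052, 3.14, 0.0]
ft_force: [-2.9, -1.0, 8.5]
gripper_width: 0.0257
grasp_force: 31.6
time_s: 16.88
tcp_pos: [0.5641, 0.1439, 0.1441]
ee_rot: [0.052, 3.14, 0.0]
ft_force: [-2.3, -0.5, 6.0]
gripper_width: 0.0254
grasp_force: 31.2
```

It has started moving, at about 15 N. I'll keep the feed slow.

```bash
python3 -m handwheel '[[[0,0,0,0.1,0,0,0],[0,0,0,0.05,0,0,0],[0,0,0,0.05,0,0,0],[0,0,0,0.05,0,0,0],[0,0,0,0.05,0,0,0],[0,0,0,0.05,0,0,0]]]'; python3 -m handwheel '[[[0,0,0,0.08,0,0,0],[0,0,0,0.08,0,0,0],[0,0,0,0.08,0,0,0],[0,0,0,0.08,0,0,0]]]'
```

```text
time_s: 17.62
tcp_pos: [0.564, 0.1439, 0.1397]
ee_rot: [0.051, 3.141, 0.0]
ft_force: [-0.9, -0.4, 2.7]
gripper_width: 0.0255
grasp_force: 30.8
time_s: 18.12
tcp_pos: [0.5639, 0.1439, 0.1365]
ee_rot: [0.051, 3.141, 0.0]
ft_force: [0.0, -0.2, 4.4]
gripper_width: 0.0254
grasp_force: 30.9
```

```bash
python3 -m handwheel '[[[0,0,0,0.08,0,0,0],[0,0,0,0.08,0,0,0],[0,0,0,0.08,0,0,0],[0,0,0,0.08,0,0,0],[0,0,0,0.08,0,0,0],[0,0,0,0.08,0,0,0]]]'; python3 -m handwheel '[[[0,0,0,0.08,0,0,0],[0,0,0,0.08,0,0,0],[0,0,0,0.08,0,0,0],[0,0,0,0.08,0,0,0],[0,0,0,0.08,0,0,0],[0,0,0,0.08,0,0,0]]]'; python3 -m handwheel '[[[0,0,0,0.08,0,0,0],[0,0,0,0.08,0,0,0],[0,0,0,0.08,0,0,0],[0,0,0,0.08,0,0,0],[0,0,0,0.08,0,0,0],[0,0,0,0,0,0,0]]]'
```

```text
time_s: 18.88
tcp_pos: [0.5639, 0.1439, 0.1317]
ee_rot: [0.051, 3.141, 0.0]
ft_force: [0.4, 0.1, 4.1]
gripper_width: 0.0255
grasp_force: 30.9
time_s: 19.62
tcp_pos: [0.5637, 0.1439, 0.1267]
ee_rot: [-0.051, -3.141, -0.0]
ft_force: [0.5, -0.4, 2.4]
gripper_width: 0.0255
grasp_force: 30.6
time_s: 20.38
tcp_pos: [0.5635, 0.1437, 0.1223]
ee_rot: [-0.052, -3.141, 0.0]
ft_force: [1.7, 0.6, -3.5]
gripper_width: 0.0254
grasp_force: 30.1
```

```bash
python3 -m handwheel '[[[0,0,0,0.08,0,0,0],[0,0,0,0.08,0,0,0],[0,0,0,0,0,0,0],[0,0,0,0,0,0,0]]]'; python3 - <<'E'
from h import *
a=[]
for n in("side","scene"):
    p=shot(n)
    q=proj(p,[.565,.144,.03])[0].astype(int);print(q)
    a.append(cv2.resize(p["pixels"][q[1]-50:q[1]+50,q[0]-60:q[0]+60],None,fx=3.3,fy=3.3,interpolation=cv2.INTER_CUBIC))
cv2.imwrite("pics/b5.png",np.hstack(a))
E
```

```text
time_s: 20.88
tcp_pos: [0.5635, 0.1438, 0.121]
ee_rot: [-0.051, -3.141, 0.0]
ft_force: [2.3, 1.2, -4.0]
gripper_width: 0.0254
grasp_force: 30.1
[291 232]
[350 239]
```

View pics/b5.png

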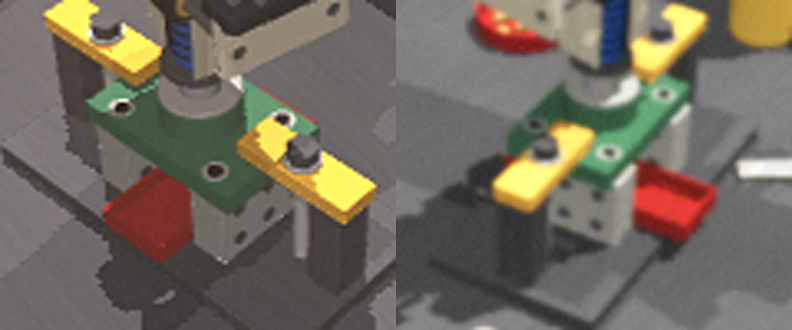

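The bush isn't visible between the blocks from these angles, but the resistance vanished at 24 mm of travel. I'll withdraw and look down through the bore.

```bash
python3 -m handwheel '[[[0,0,0,-0.5,0,0,0],[0,0,0,-1,0,0,0],[0,0,0,-1.5,0,0,0],[0,0,0,-1.5,0,0,0],[0,0,0,-1.5,0,0,0],[0,0,0,-1.5,0,0,0],[0,0,0,0,0,0,0],[0,2.5,0,0,0,0,0],[0,0,0,0,0,0,0],[0,0,0,0,0,0,0]]]'; python3 - <<'E'
from h import *
p=shot("wrist")
q=proj(p,[.565,.144,.098])[0].astype(int);print(q,ctrl.state()["tcp_pos"])
a=p["pixels"][max(q[1]-40,0):q[1]+40,q[0]-50:q[0]+50];cv2.imwrite("pics/b6.png",cv2.resize(a,None,fx=7,fy=7,interpolation=cv2.INTER_NEAREST))
E
```

```text
time_s: 22.22
tcp_pos: [0.5391, 0.1446, 0.1961]
ee_rot: [0.051, 3.141, -0.0]
ft_force: [0.5, 0.7, -2.6]
gripper_width: 0.0253
grasp_force: 30.0
[325 283] [0.53934606 0.14452569 0.19618639]
```

View pics/b6.png

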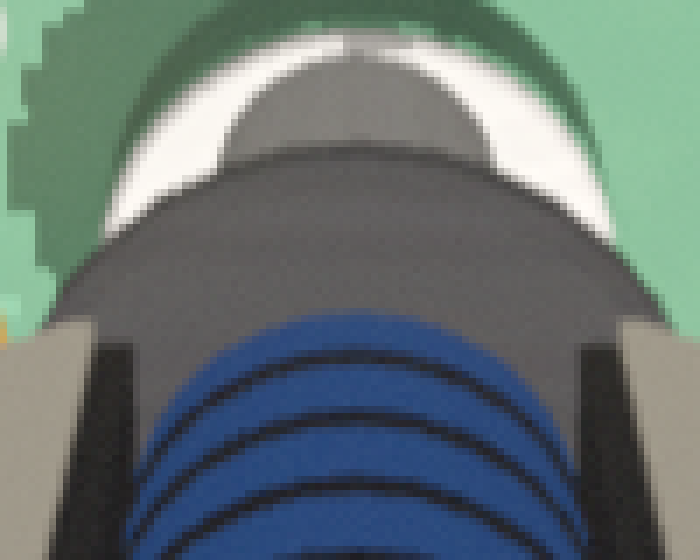

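That shift went the wrong way, and the driver hides the bore. I've used all ten pictures, so I'll shift the other way and judge by numbers.

```bash
python3 -m handwheel '[[[0,-3,0,0,0,0,0],[0,-3,0,0,0,0,0],[0,0,0,0,0,0,0],[0,0,0,0,0,0,0]]]'; python3 - <<'E'
from h import *
p=shot("wrist");im=p["pixels"]
print(ctrl.state()["tcp_pos"])
def grid(z,rs):
    for r in rs:
        a=np.radians(np.arange(0,360,45));u=np.rint(proj(p,np.c_[.565+r*np.cos(a),.144+r*np.sin(a),0*a+z])).astype(int)
        print(z,r,[im[v,x].tolist() for x,v in u])
grid(.098,[.020]);grid(.090,[0.0,.0102]);grid(.0395,[.0,.0102])
print("bush",[ (round(r["confidence"],2),int(r["pixels"].sum()),np.argwhere(r["pixels"]).mean(0)) for r in ctrl.trace("bush",p)[:2]] )
print("bush",[w(p,r["centre"]) for r in ctrl.recognise("bush",p)[:2]])
E
```

```text
time_s: 22.78
tcp_pos: [0.5983, 0.1427, 0.1956]
ee_rot: [-0.052, -3.14, 0.0]
ft_force: [-0.3, -0.1, -3.2]
gripper_width: 0.0251
grasp_force: 30.0
[0.59800019 0.14284314 0.19576683]
0.098 0.02 [[144, 148, 151], [216, 221, 225], [221, 227, 231], [220, 225, 228], [146, 151, 154], [146, 150, 153], [144, 149, 152], [141, 146, 148]]
0.09 0.0 [[58, 79, 127], [58, 79, 127], [58, 79, 127], [58, 79, 127], [58, 79, 127], [58, 79, 127], [58, 79, 127], [58, 79, 127]]
0.09 0.0102 [[62, 78, 53], [58, 75, 50], [49, 65, 67], [59, 78, 122], [63, 66, 141], [53, 70, 116], [46, 54, 124], [60, 76, 51]]
0.0395 0.0 [[44, 49, 147], [44, 49, 147], [44, 49, 147], [44, 49, 147], [44, 49, 147], [44, 49, 147], [44, 49, 147], [44, 49, 147]]
0.0395 0.0102 [[83, 110, 171], [81, 109, 168], [190, 194, 198], [144, 148, 151], [146, 151, 154], [146, 149, 153], [88, 112, 167], [85, 114, 174]]
bush [(0.48, 231, array([187.26839827, 325.67532468]))]
bush [array([0.56723593, 0.14220545, 0.03487931]), array([0.67784084, 0.29860608, 0.00499877])]
```

The bush is confirmed down: it shows at z≈0.035 with copper at the rim height predicted for the tray, and the upper bore wall is bare. Now back to the stand.

```bash
python3 -m handwheel '[[[0,1.37,-3.73,0,0,0,0],[0,1.37,-3.73,0,0,0,0],[0,1.37,-3.73,0,0,0,0],[0,1.37,-3.73,0,0,0,0],[0,1.37,-3.73,0,0,0,0],[0,1.37,-3.73,0,0,0,0],[0,1.37,-3.73,0,0,0,0],[0,1.37,-3.73,0,0,0,0],[0,1.37,-3.73,0,0,0,0],[0,1.37,-3.73,0,0,0,0],[0,0,0,0,0,0,0],[0,0,0,0,0,0,0]]]'; python3 -m handwheel '[[[0,0,0,0,0,0,0],[0,0,0,0,0,0,0],[0,0,0,0,0,0,0],[0,0,0,0,0,0,0]]]'; python3 - <<'E'
from circ import *
p=shot("wrist");im=p["pixels"]
for r in ctrl.landmark_of("stand",p)[:1]: print(w(p,r["centre"]))
# hole: dark pixels vs bright wood along line across it at board top
hsv=cv2.cvtColor(im,cv2.COLOR_BGR2HSV)
for dx in(-.02,-.015,-.01,-.005):
    X=np.c_[0*np.arange(81)+.449+dx,-.2255+np.linspace(-.05,.05,81),0*np.arange(81)+.075]
    u=np.rint(proj(p,X)).astype(int); v=[int(im[b,a].max()) for a,b in u]; print(dx,v[::2])
E
```

```text
time_s: 24.42
tcp_pos: [0.4497, -0.2249, 0.1966]
ee_rot: [0.051, 3.141, 0.001]
ft_force: [-0.8, 1.5, -2.9]
gripper_width: 0.0255
grasp_force: 30.0
time_s: 24.92
tcp_pos: [0.4497, -0.2254, 0.1963]
ee_rot: [-0.051, -3.141, -0.0]
ft_force: [-0.3, -0.4, -4.1]
gripper_width: 0.0255
grasp_force: 30.0
-0.02 [107, 106, 105, 106, 119, 214, 216, 228, 220, 221, 223, 219, 222, 225, 224, 223, 222, 219, 212, 255, 255, 255, 255, 255, 255, 255, 255, 255, 255, 255, 255, 255, 255, 255, 255, 255, 255, 131, 151, 151, 151]
-0.015 [113, 108, 111, 112, 115, 213, 220, 229, 222, 222, 223, 219, 226, 224, 224, 223, 221, 218, 211, 255, 255, 255, 255, 255, 255, 255, 255, 255, 255, 255, 255, 255, 255, 255, 255, 255, 255, 135, 152, 152, 153]
-0.01 [119, 120, 120, 120, 167, 214, 221, 227, 223, 223, 223, 217, 226, 225, 225, 223, 209, 199, 202, 198, 191, 204, 199, 198, 255, 255, 255, 255, 255, 255, 255, 255, 255, 255, 255, 255, 255, 135, 152, 153, 153]
-0.005 [121, 120, 121, 119, 192, 213, 223, 228, 223, 223, 224, 231, 255, 235, 223, 193, 202, 199, 201, 199, 192, 205, 201, 196, 191, 200, 255, 255, 255, 255, 255, 255, 255, 255, 255, 255, 255, 143, 151, 150, 150]
```

The hole measures about (0.4505, -0.2255), right under the driver. Lowering.

```bash
python3 -m handwheel '[[[0,0,0,2,0,0,0],[0,0,0,2,0,0,0],[0,0,0,0,0,0,0],[0,0,0,0,0,0,0]]]'; python3 -m handwheel '[[[0,0,0,1.5,0,0,0],[0,0,0,1.5,0,0,0],[0,0,0,0,0,0,0],[0,0,0,0,0,0,0]]]'
```

```text
time_s: 25.52
tcp_pos: [0.4501, -0.2258, 0.1569]
ee_rot: [0.052, 3.141, -0.0]
ft_force: [0.1, -0.3, -3.3]
gripper_width: 0.0256
grasp_force: 30.0
time_s: 26.02
tcp_pos: [0.4496, -0.2256, 0.1261]
ee_rot: [-0.051, -3.141, -0.0]
ft_force: [0.1, 0.5, -2.7]
gripper_width: 0.0255
grasp_force: 30.0
```

```bash
python3 -m handwheel '[[[0,0,0,1.5,0,0,0],[0,0,0,1.5,0,0,0],[0,0,0,0.9,0,0,0],[0,0,0,0.3,0,0,0],[0,0,0,0,0,0,0],[0,0,0,0,0,0,0]]]'; python3 -m handwheel '[[[0,0,0,0.1,0,0,0],[0,0,0,0.1,0,0,0],[0,0,0,0,0,0,0]]]'
```

```text
time_s: 26.78
tcp_pos: [0.45, -0.2258, 0.0847]
ee_rot: [0.051, 3.14, -0.0]
ft_force: [0.1, 0.1, -3.8]
gripper_width: 0.0254
grasp_force: 30.0
time_s: 27.15
tcp_pos: [0.4496, -0.2256, 0.0823]
ee_rot: [-0.051, -3.141, -0.0]
ft_force: [-0.7, -0.2, -4.1]
gripper_width: 0.0253
grasp_force: 30.0
```

```bash
python3 -m handwheel '[[[0,0,0,0.05,0,0,0],[0,0,0,0.05,0,0,0],[0,0,0,0,0,0,0],[0,0,0,0,0,0,0]]]';  python3 -m handwheel '[[[0,0,0,0.05,0,0,0],[0,0,0,0,0,0,0]]]'
```

```text
time_s: 27.65
tcp_pos: [0.4496, -0.2256, 0.0814]
ee_rot: [0.051, 3.141, -0.0]
ft_force: [-0.5, 1.2, -1.7]
gripper_width: 0.0256
grasp_force: 30.1
time_s: 27.9
tcp_pos: [0.4497, -0.2256, 0.0814]
ee_rot: [0.052, 3.141, -0.0]
ft_force: [-2.9, 0.8, 5.2]
gripper_width: 0.0255
grasp_force: 31.0
```

The collar is seated. Release, then go straight up.

```bash
python3 -m handwheel '[[[0,0,0,-0.05,0,0,0],[1,0,0,0,0,0,0],[1,0,0,0,0,0,0],[1,0,0,0,0,0,0],[1,0,0,0,0,0,0],[1,0,0,0,0,0,0],[1,0,0,0,0,0,0],[1,0,0,0,0,0,0],[1,0,0,0,0,0,0],[1,0,0,0,0,0,0],[1,0,0,-0.5,0,0,0]]]'; python3 -m handwheel '[[[1,0,0,-1,0,0,0],[1,0,0,-3,0,0,0],[1,0,0,-4.5,0,0,0],[1,0,0,-4.5,0,0,0],[1,0,0,-4.5,0,0,0],[1,0,0,0,0,0,0],[1,0,0,0,0,0,0],[1,0,0,0,0,0,0]]]'; python3 look.py w9 driver_blue driver_red driver_yellow stand blue_shoulder; python3 - <<'E'
from circ import *
p=shot("wrist");g=p["pixels"][:,:,2].astype(np.float32);c=[.4503,-.2254]
for z,a,b in((.141,.006,.013),):
  for k in range(3): r,e=fit(rad(p,g,c,z,a,b));c=r[:2]
  print(z,r,e)
p=shot("side")
for t in("driver_blue","stand"):
  for r in ctrl.landmark_of(t,p)[:1]: print(t,r["confidence"],w(p,r["centre"]))
E
```

```text
time_s: 29.28
tcp_pos: [0.4493, -0.2254, 0.0862]
ee_rot: [-0.051, -3.14, -0.001]
ft_force: [-0.3, -0.3, 0.5]
gripper_width: 0.0922
grasp_force: 0.0
time_s: 30.28
tcp_pos: [0.4487, -0.2251, 0.26]
ee_rot: [-0.051, -3.139, -0.002]
ft_force: [-0.2, 0.3, -0.1]
gripper_width: 0.0919
grasp_force: 0.0
30.325 [ 0.4487 -0.2252  0.26  ] [-1.2078  0.129   0.3779] [ 0.4813  0.1744 -0.0781  1.8849  0.0152  1.0856  1.9352]
[[-0.9995  0.0327 -0.0024]
 [ 0.0327  0.9995  0.0012]
 [ 0.0025  0.0011 -1.    ]]
driver_blue 0.64 [ 0.4478 -0.2234  0.0181]
driver_red 0.56 [ 0.5281 -0.2279  0.0177]
stand 0.93 [ 0.5297 -0.2309 -0.003 ]
0.141 [ 0.45000234 -0.22586899  0.01035766] 0.00036084650271811514
driver_blue 0.62 [ 0.44808248 -0.2284579   0.01485612]
```

The driver stands in its hole: cap fitted at (0.450, -0.226) at the right height, nose at about 17 mm. The gripper is clear, so I'm handing in.

```bash
python3 -c "
from workcell import ctrl
print(ctrl.hand_in())"
```

```text
the job is handed in; nothing more can be done
None
```

The bush was pressed out into the red tray and the blue driver is back upright in its hole in the stand; I handed the job in at about 30 s, but no verdict was returned.

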